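# Turn the crosswise tote so it stacks, not nests

### The job

A tote of frit jars has been left lying crosswise on one of the two totes full of glass slabs. Without lifting it off, push it round on top of that tote until its pull lip is at the opposite end from the lip of the tote below, and work it home so that it drops into the stacking seats and stands level; with the lips at the same end it would nest and come down on the glass. Keep its jars standing in it, do not shove the loaded totes along the bench, and leave everything else alone.

Things in the scene. Friction and masses are not known exactly. Their poses are not given: they have to be found in the camera images.
- top_tote: the tote to turn: grey, open, same model as tote_a/b. 224 (x) x 154 (y) x 80 mm over its rim (9 wide, 8 deep), walls taper 6 deg to a flat 198 x 128 underside, edge bevelled 5 x 3.5. Origin: centre of underside, z up. 0.5 to 0.8 kg with its jars. Lies about crosswise (within 45 deg) on a loaded tote's rim and slides on it; pushed sideways 95 mm from the middle it turns about a point 85 (crosswise) to 125 mm (near home) beyond it
- top_lip (a point): top_tote's pull lip: middle of its top face, 121 mm from the tote's centre towards own -x, 76 mm above its underside. A flat plate 90 wide, 5 thick, on the front (-x) end only; its tip is 132 mm from the centre, its top 4 mm below the rim
- tote_a: loaded lower tote, same model and size as top_tote, loose on a 3 mm anti-slip cork pad; 0.4 kg plus 0.75 kg of glass. Origin: centre of its underside, z up; pull lip on its own -x side; rim top 80 mm up, mouth 206 x 136 mm inside. Seats for a stacked tote: tops of inward ribs in the walls, 10 mm below the rim, unevenly placed (long walls: x -66 to -48, 8 to 40; ends: y 8 to 28)
- lip_a (a point): tote_a's pull lip: middle of its top face, 121 mm from the tote's centre towards own -x, 76 mm above its underside
- tote_b: the other loaded tote, exactly like tote_a. Lips at OPPOSITE ends: the upper tote drops 10 mm into the mouth and stands on the seats, its origin 70 mm above the lower's (80 while still on the rim), 3 mm play all round; it enters once within about 8 mm and 4 degrees. Lips at the SAME end: its recesses pass the seats and it falls onto the glass
- lip_b (a point): tote_b's pull lip: middle of its top face, as lip_a
- glass_a: seven upright cast-glass slabs in a 140 x 70 x 14 mm foam block that fills tote_a, 0.75 kg; the slabs' tops stand 45 mm above the tote's underside (35 mm below its rim). Origin: centre of the block's underside
- glass_b: the same for tote_b
- jar_1: small closed jar of glass grit, 43 mm diameter, 58 mm high, 0.09 kg, standing loose in top_tote, below its rim. Origin: centre of its underside, z up
- jar_2: small closed jar of glass grit, 43 mm diameter, 58 mm high, 0.09 kg, standing loose in top_tote, below its rim. Origin: centre of its underside, z up
- jar_3: small closed jar of glass grit, 43 mm diameter, 58 mm high, 0.09 kg, standing loose in top_tote, below its rim. Origin: centre of its underside, z up
- pliers: running pliers lying on the bench, 150 x 45 x 12 mm, bystander. Origin: under the middle
- cutter: pen-shaped brass glass cutter lying on the bench, 130 x 12 mm, bystander. Origin: under the middle
- tape: roll of tape lying flat, 90 mm diameter, 24 mm high, bystander. Origin: centre of its underside
- nugget_jar: green glass jar, 64 mm diameter, 85 mm high, bystander. Origin: centre of its underside
- coasters: pile of four fused glass coasters, 95 x 95 x 26 mm, bystander. Origin: centre of its underside
- brush_cup: empty metal cup, 64 mm diameter, 80 mm high, bystander. Origin: centre of its underside
There are look-alikes about, which are no part of the job. Leave any blue or red look-alike of the jar_2 alone.

How it is judged:
By the outcome, as a careful person would: the job done as asked, in the order asked, and still so for the second after the job is handed in, with the robot touching nothing.
It also fails if it takes over 72 s, if anything falls off the work surface, if the arm or the gripper's body presses on something with over 40 N, if the wrist force passes 120 N, or if a joint passes its speed limit or range.

### The arm

A 6-joint arm with a two-finger parallel gripper is mounted at the origin on the work surface. World frame = base frame: x ahead of the robot, y to its left, z up, the work surface at z = 0. Lengths are in m, angles in rad, forces in N, time in s.
With the tool pointing down it reaches from about 0.3 to 0.75 m from the base axis. Payload 8.5 kg.
Tool frame: the origin (TCP) lies midway between the tips of the shut fingers; the grasp point (between the pads) lies 19 mm behind it (r.grasp_offset is the distance from the TCP to the grasp point, in m); z points along the fingers, y is the line along which they close (so a half turn about z gives the same grasp; the last joint's range is limited). The gripper opens to 85 mm and grips with 20 to 120 N. Pads are 22 mm wide; open, the fingers measure 114 mm over their backs; the gripper's body (76 mm by 85 mm) begins 54 mm behind the grasp point. The pads swing forward as they close: fully open they stand 13 mm farther back than shut.
Start: joints at [-1.557, 0.381, 1.297, -0, 1.464, -0.215], TCP at [0.125, -0.536, 0.231] pointing down, gripper open.
Joint ranges: [-3.11, 3.11], [-0.89, 2.33], [0.22, 2.48], [-1.42, 4.56], [0.17, 2.85], [-2.88, 2.88]. Speed limits (rad/s): [2.39, 2.39, 3.14, 3.14, 3.14, 3.14].

### API

Orientations are given as a unit quaternion [w, x, y, z].
In Python, from plant import r gives the robot as it stands.
- The arm moves only by the tool drive_tool, never from a script. Its argument "steps" is a list of rows, each a list of 4 numbers: the shift along the world's x, y, z in m, then the turn about the world's z in rad. A call has 1 to 8 rows; each row shifts and turns the commanded pose from where the row before left it; what a row does not reach is not made up. A row lasts 1/8 s, in which the tool goes at most 62.5 mm and 10.7 degrees, less where a joint would pass 70% of its speed; a pose out of reach is approached as far as the arm can. A call with a gripper value outside its range is refused whole. "gripper" is the opening in per cent of the stroke, from 0 (shut) to 100 (fully open), set as the call begins (left out, the last holds). The fingers move at their own pace and stop on an object; "squeeze" is the grip in N (left out, the last holds). Time passes only in rows, so rows that do not move let the fingers close. It gives the time, the measured TCP pose, the force, the opening and the grip force at its end, in the units of the state.
- r.observe(): the state, without advancing time (a new reading comes with each control period).
- r.read_camera(name): name is "scene" or "top" or "wrist"; returns (picture, depth): 480x640x3 uint8, red, green, blue; 480x640 float32, m along the optical axis (not along the pixel's ray), 0 where there is no reading.
- r.camera_params(name): a dict with "fx", "fy", "cx", "cy" (pixels), "pose" (4x4, takes a point from camera to world coordinates). Camera axes: x right, y down, z forward; pixel columns grow to the right and rows downward; lengths in m; the calibration is good to about 2 mm. The wrist camera is an equidistant fisheye: a pixel r from the principal point sees the ray r / f radians off the axis. A picture is of the moment at which its call begins: read the wrist's pose just before it. camera_params takes no time and is no camera call; for the wrist camera it gives the pose at the moment of the call.
- r.hand_in(): hands the job in; it is judged then, once.
The state is a dict: "time": time; "joint_pos": joint angles; "qvel": joint speeds; "effort": joint torques, N m; "tool_pos": TCP position; "tool_rot": TCP orientation; "contact_force": force on the tool from outside, world axes, zero at the start; "wrist_torque": the same for the moment, N m; "width": opening from 0.0 (shut) to 1.0 (fully open); "grasp_force": force on a finger pad.
Only numpy, scipy, OpenCV 4.12 (cv2) and the standard library are available. Lean on these libraries where they do the work, as an engineer would, in place of code of your own. Each camera call takes 0.05 s, during which the arm holds its last target. There are 200 camera calls.

## Working session

There is one attempt and no reset: what is moved stays moved. The work goes in short steps, Python scripts to look and compute and a tool call to move; the robot and the scene stay as the last step left them, time stands still between calls to the robot, and variables do not carry over. Pictures are saved under pics/ and viewed, at most 10 in all, crops included, and the job is handed in when it is done.

Besides the shell and the picture viewer there is one more tool, called after "Emit:" by a JSON object that holds its "fn" and its "kwargs", one argument or row to a line. drive_tool: Moves the arm, as the interface text tells. Its arguments: {"type":"object","properties":{"steps":{"type":"array"},"gripper":{"type":"number"},"squeeze":{"type":"number"}},"required":["steps"]}

```bash
mkdir -p pics; ls
cat > h.py <<'E'
import numpy as np,cv2
from plant import r
def grab(n,f=None):
    p=r.camera_params(n); a,d=r.read_camera(n)
    if f: cv2.imwrite('pics/'+f,cv2.cvtColor(a,cv2.COLOR_RGB2BGR))
    return p,a,d
def cloud(p,d):
    v,u=np.mgrid[:480,:640]
    P=np.stack([(u-p['cx'])/p['fx']*d,(v-p['cy'])/p['fy']*d,d],-1)
    T=np.array(p['pose']); return P@T[:3,:3].T+T[:3,3]
E
python3 - <<'E'
from h import *
for n in('top','scene'):
    p,a,d=grab(n,n+'0.png'); np.savez('/tmp/'+n,a=a,d=d); print(n,p)
print(r.observe())
E
```

```text
pics
top {'fx': 460.6659427263085, 'fy': 460.6659427263085, 'cx': 318.6711581000115, 'cy': 238.20752069948577, 'pose': array([[-3.91957775e-03, -9.93243336e-01,  1.15984107e-01,
         4.26631291e-01],
       [-9.99580817e-01,  5.64469453e-04, -2.89460279e-02,
         1.93337503e-02],
       [ 2.86849799e-02, -1.16048945e-01, -9.92829197e-01,
         1.17156853e+00],
       [ 0.00000000e+00,  0.00000000e+00,  0.00000000e+00,
         1.00000000e+00]])}
scene {'fx': 556.3202338749988, 'fy': 556.3202338749988, 'cx': 323.76709271554563, 'cy': 240.86069734631954, 'pose': array([[-0.18379924,  0.84042976, -0.50979963,  1.19023969],
       [ 0.98293588,  0.15323375, -0.10176678,  0.15252182],
       [-0.00740932, -0.519805  , -0.85425281,  1.16779892],
       [ 0.        ,  0.        ,  0.        ,  1.        ]])}
{'time': 0.1, 'joint_pos': array([-1.55730473e+00,  3.81158418e-01,  1.29816439e+00,  8.84378058e-06,
        1.46362211e+00, -2.15340532e-01]), 'qvel': array([-0.00051324, -0.00088675, -0.00278087,  0.00016276, -0.00156575,
       -0.00127793]), 'effort': array([ 4.15192204e-03, -4.49215150e+01, -2.31654382e+01, -1.08066961e-04,
        3.69450543e-03,  7.91408326e-06]), 'tool_pos': array([ 0.12473675, -0.53539659,  0.23076447]), 'tool_rot': array([-6.72247570e-04,  9.93461447e-01,  1.14166092e-01,  7.24962073e-05]), 'contact_force': array([ 0.45282146,  0.56718547, -0.11205667]), 'wrist_torque': array([-0.02813895,  0.02520148, -0.01390214]), 'grasp_force': 0.0, 'width': 0.9999899077842956}
```

View pics/top0.png

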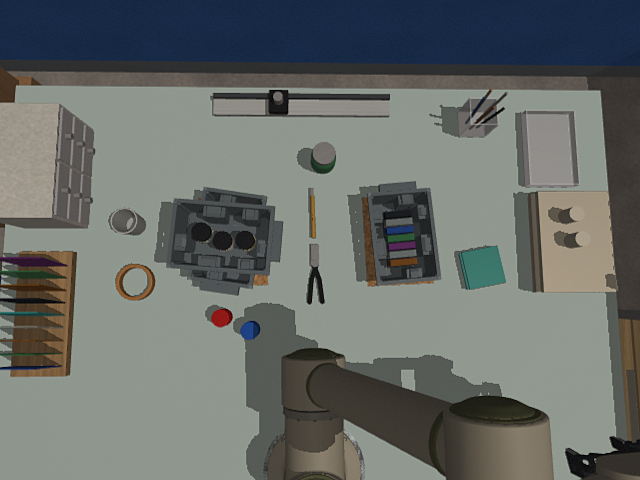

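View pics/scene0.png

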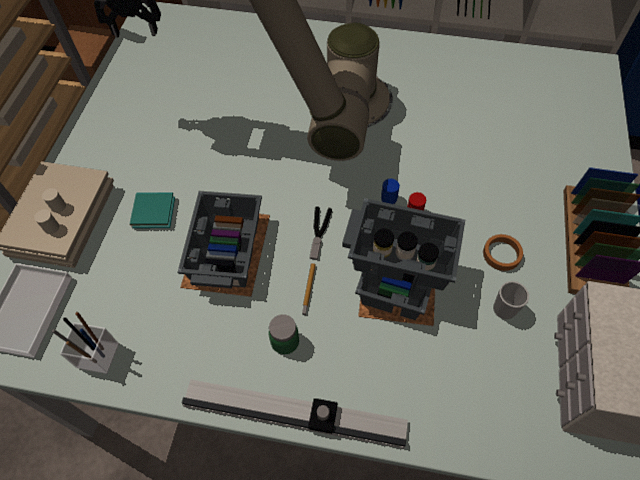

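The tote to turn is at top (222,240), crosswise on a loaded one. It could be confused with the lone loaded tote at (400,230), and its dark-lidded jars with the red (221,317) and blue (250,330) look-alikes. Next I measure by height and check a close crop.

```bash
cat >> h.py <<'E'
def rect(C,m):
    return cv2.minAreaRect((C[m][:,:2]*1000).astype(np.float32))
def box(C,lo,hi,x0,x1,y0,y1):
    return (C[...,2]>lo)&(C[...,2]<hi)&(C[...,0]>x0)&(C[...,0]<x1)&(C[...,1]>y0)&(C[...,1]<y1)
E
python3 - <<'E'
from h import *
z=np.load('/tmp/top.npz'); p=r.camera_params('top'); C=cloud(p,z['d'])
for v,u in((240,222),(230,400),(250,278),(194,235),(288,222),(195,400),(275,260)): print(u,v,C[v,u].round(3))
m=box(C,.135,.18,.3,.6,.05,.45); print('zhist',np.histogram(C[m][:,2],bins=np.arange(.135,.182,.003)))
m=box(C,.155,.175,.3,.6,.05,.45); print('toprim',rect(C,m), 'n',m.sum(), np.median(C[m][:,2]))
low=box(C,.068,.095,.28,.65,.05,.45); print('low',rect(C,low))
b=box(C,.068,.095,.28,.65,-.35,-.05); print('b',rect(C,b),np.median(C[b][:,2]))
im=cv2.cvtColor(z['a'],cv2.COLOR_RGB2BGR)[180:305,155:295]
im=cv2.resize(im,None,fx=4,fy=4,interpolation=cv2.INTER_CUBIC)
vis=np.zeros((125,140,3),np.uint8); vis[m[180:305,155:295]]=(255,255,255)
lo=low[180:305,155:295]; vis[lo]=(0,200,0)
t=box(C,.135,.155,.3,.6,.05,.45)[180:305,155:295]; vis[t]=(0,0,255)
vis=cv2.resize(vis,None,fx=1.7,fy=1.7,interpolation=0)
im=np.clip(im.astype(float)*1.6,0,255).astype(np.uint8)
out=np.zeros((500,800,3),np.uint8); out[:,:560]=im; out[:212,562:800]=vis[:212,:238]
cv2.imwrite('pics/crop0.png',out)
E
```

```text
222 240 [0.542 0.204 0.149]
400 230 [ 0.577 -0.214  0.054]
278 250 [0.519 0.08  0.158]
235 194 [0.659 0.187 0.09 ]
222 288 [0.437 0.215 0.079]
400 195 [ 0.661 -0.212  0.071]
260 275 [0.47  0.134 0.001]
zhist (array([ 77,  74, 246, 683, 419, 317, 254, 205, 427, 565, 178,  10,   0,
         0,   0]), array([0.135, 0.138, 0.141, 0.144, 0.147, 0.15 , 0.153, 0.156, 0.159,
       0.162, 0.165, 0.168, 0.171, 0.174, 0.177, 0.18 ]))
toprim ((538.5631103515625, 195.96942138671875), (245.01397705078125, 136.80252075195312), 85.99300384521484) n 1442 0.16214325195055623
low ((455.4949035644531, 257.94390869140625), (394.16339111328125, 342.916259765625), 8.546991348266602)
b ((552.112548828125, -216.31036376953125), (209.26022338867188, 155.03944396972656), 5.040918350219727) 0.08026285432916347
```

View pics/crop0.png

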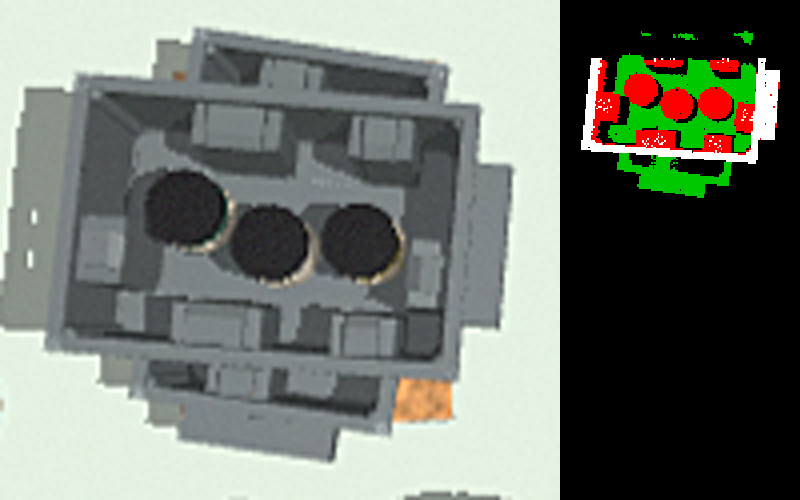

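```bash
cat >> h.py <<'E'
def big(m):
    n,l,s,_=cv2.connectedComponentsWithStats(m.astype(np.uint8)); k=1+np.argmax(s[1:,4]); return l==k
def pose(C,m,near,lipdir):
    """rect of rim+lip -> tote centre (mm), own +x angle (deg), rect size; lipdir = rough lip angle deg"""
    (cx,cy),(w,h),a=rect(C,m)
    if h>w: a+=90; w,h=h,w
    while abs((a-lipdir+180)%360-180)>90: a+=180
    t=np.radians(a); c=np.array([cx,cy])-10*np.array([np.cos(t),np.sin(t)])
    return c.round(1),round((a+180)%360,1),(round(w,1),round(h,1))
def look(toplip,save=None,lowlip=180,zt=.155):
    p,a,d=grab('top',save); C=cloud(p,d)
    return pose2(C,toplip,lowlip,zt)
def pose2(C,toplip,lowlip=180,zt=.155):
    m=big(box(C,zt,.175,.3,.75,.0,.42))
    T=pose(C,m,None,toplip); print('top',T,m.sum(),np.median(C[m][:,2]).round(4))
    q=cv2.dilate(cv2.fillConvexPoly(np.zeros((480,640),np.uint8),cv2.convexHull(np.argwhere(m)[:,::-1].astype(np.int32)),1),np.ones((3,3)))
    lo=box(C,.07,.093,.3,.75,.0,.42)&(q==0)
    lo=cv2.morphologyEx(lo.astype(np.uint8),cv2.MORPH_OPEN,np.ones((2,2)))>0
    if lo.sum()>50: print('low',pose(C,lo,None,lowlip),lo.sum())
    return T
E
python3 - <<'E'
from h import *
z=np.load('/tmp/top.npz'); p=r.camera_params('top'); C=cloud(p,z['d'])
pose2(C,-90)
T=np.array(p['pose'])
def ray(u,v,zz):
    d=T[:3,:3]@[(u-p['cx'])/p['fx'],(v-p['cy'])/p['fy'],1]; return (T[:3,3]+d*(zz-T[2,3])/d[2])[:2]*1000
def q(pts,zz):
    P=np.array([ray(155+x/4-.4,180+y/4-.4,zz) for x,y in pts]); print(P.round(0).tolist(),'c',P.mean(0).round(1),[np.linalg.norm(P[i]-P[i-1]).round(0) for i in range(4)],[np.degrees(np.arctan2(*(P[i]-P[i-1])[::-1])).round(1) for i in range(4)])
q([(78,75),(480,105),(457,378),(47,350)],.163)
q([(197,28),(447,62),(388,432),(135,395)],.083)
print('lipmid low',ray(155+256/4,180+450/4,.079),'lip top',ray(155+490/4,180+247/4,.159))
for n,u,v,zz in(('red',221,315,.06),('blue',250,327,.06),('nug',323,150,.085)): print(n,ray(u,v,zz))
E
```

```text
top (array([548.9, 205.5]), 85.5, (245.0, 154.2)) 1985 0.1626
low (array([544.7, 173.9]), 88.1, (296.7, 255.8)) 1183
[[633.0, 309.0], [617.0, 87.0], [466.0, 99.0], [482.0, 321.0]] c [549.3 203.9] [np.float64(152.0), np.float64(222.0), np.float64(151.0), np.float64(222.0)] [np.float64(-4.4), np.float64(-94.3), np.float64(175.7), np.float64(85.9)]
[[678.0, 262.0], [658.0, 113.0], [437.0, 145.0], [460.0, 293.0]] c [558.3 203.2] [np.float64(221.0), np.float64(151.0), np.float64(223.0), np.float64(149.0)] [np.float64(-7.9), np.float64(-97.8), np.float64(171.6), np.float64(81.5)]
lipmid low [426.3852784  221.50332921] lip top [537.10428416  80.71480904]
red [373.40582884 219.19200115]
blue [344.98981892 150.35898532]
nug [769.43236099 -23.71863843]
```

Emit:
{"fn": "drive_tool", "kwargs": {
  "steps": [
    [0.028,0.042,0,0],
    [0.028,0.042,0,0],
    [0.028,0.042,0,0],
    [0.028,0.042,0,0],
    [0.028,0.042,0,0],
    [0.028,0.042,0,0],
    [0.028,0.042,0,0],
    [0.028,0.042,0,0]
  ],
  "gripper": 0
}}

```text
time: 1.1
tool_pos: [0.3493, -0.1981, 0.2312]
tool_rot: [-0.0, 0.993, 0.114, -0.0]
contact_force: [0.1, -0.3, -0.0]
width: -0.002
grasp_force: 0.0
```

Emit:
{"fn": "drive_tool", "kwargs": {
  "steps": [
    [0.013,0.053,0,0],
    [0.013,0.053,0,0],
    [0.013,0.053,0,0],
    [0.013,0.053,0,0],
    [0.013,0.053,0,0],
    [0.013,0.053,0,0],
    [0,0,0,0]
  ]
}}

```text
time: 1.98
tool_pos: [0.4266, 0.1212, 0.2309]
tool_rot: [-0.0, 0.993, 0.117, -0.0]
contact_force: [-0.2, -1.0, -0.6]
width: 0.003
grasp_force: 0.0
```

Emit:
{"fn": "drive_tool", "kwargs": {
  "steps": [
    [0,-0.002,-0.045,0],
    [0,-0.003,-0.045,0],
    [0.008,0,-0.006,0],
    [0.01,0,0,0],
    [0.006,0,0,0],
    [0.008,-0.002,0,0],
    [0.008,-0.002,0,0],
    [0.008,-0.003,0,0]
  ]
}}

```text
time: 2.98
tool_pos: [0.4752, 0.1062, 0.1356]
tool_rot: [-0.0, 0.993, 0.114, 0.0]
contact_force: [-3.2, 0.1, 3.6]
width: -0.0
grasp_force: 1.5
```

Emit:
{"fn": "drive_tool", "kwargs": {
  "steps": [
    [0.008,-0.003,0,0],
    [0.008,-0.003,0,0],
    [0.008,-0.003,0,0],
    [0.008,-0.003,0,0],
    [0,0,0,0]
  ]
}}

```text
time: 3.6
tool_pos: [0.5076, 0.0941, 0.1352]
tool_rot: [0.0, 0.993, 0.114, 0.0]
contact_force: [0.2, 0.2, 1.2]
width: 0.001
grasp_force: 0.0
```

```bash
sed -i 's/lo=box(C,.07,.093,.3,.75,.0,.42)/lo=box(C,.07,.093,.4,.7,.08,.33)/' h.py
python3 - <<'E'
from h import *
look(-80,'a1.png'); print(r.observe()['tool_pos'])
E
```

```text
top (array([571.2, 206.9]), 104.0, (245.1, 155.1)) 1483 0.1625
low (array([500.2, 216. ]), 40.3, (346.6, 204.8)) 485
[0.50717425 0.09425191 0.13517775]
```

View pics/a1.png

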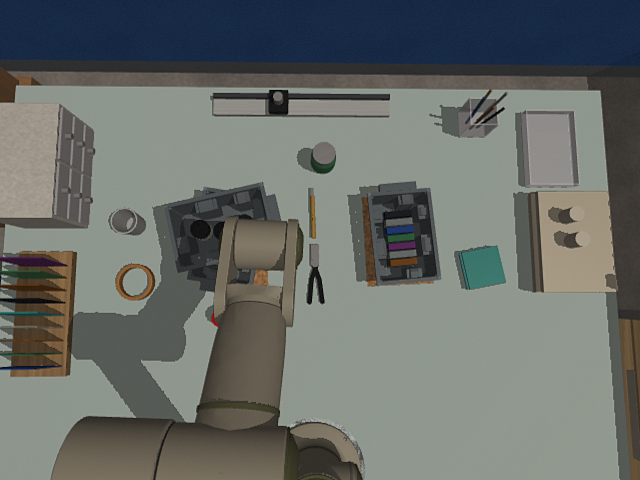

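Emit:
{"fn": "drive_tool", "kwargs": {
  "steps": [
    [0.0075,-0.001,0,0.03],
    [0.0075,-0.001,0,0.03],
    [0.0075,-0.001,0,0.03],
    [0.0075,0,0,0.03],
    [0.0075,0,0,0.03],
    [0.0075,0,0,0.03],
    [0.005,0,0,0.03],
    [-0.012,0,0,0]
  ]
}}

```text
time: 4.65
tool_pos: [0.5451, 0.0915, 0.1351]
tool_rot: [-0.0, 0.976, 0.218, 0.0]
contact_force: [0.0, -0.3, 0.4]
width: 0.003
grasp_force: 0.0
```

Emit:
{"fn": "drive_tool", "kwargs": {
  "steps": [
    [-0.015,0,0.04,0],
    [0,0,0.045,0],
    [0.02,0.05,0,0],
    [0.02,0.05,0,0],
    [0,0,0,0]
  ]
}}

```text
time: 5.28
tool_pos: [0.5693, 0.1943, 0.2198]
tool_rot: [-0.0, 0.976, 0.22, -0.0]
contact_force: [0.4, -1.0, -0.8]
width: -0.0
grasp_force: 0.0
```

Run:
```python
from h import *
look(-65,'a2.png'); print(r.observe()['tool_pos'],r.observe()['joint_pos'])
```

```text
top (array([612.7, 125.5]), 187.1, (178.6, 99.7)) 945 0.1617
low (array([504.4, 176.8]), 40.0, (301.6, 141.4)) 629
[0.56895436 0.19270007 0.21992216] [1.29534773e-01 4.78532963e-01 1.16858041e+00 3.59092988e-04
 1.49513554e+00 1.25910794e+00]
```

Emit:
{"fn": "drive_tool", "kwargs": {
  "steps": [
    [0.023,0.051,0,0],
    [0.023,0.051,0,0],
    [0.023,0.051,0,0],
    [0,0,0,0]
  ]
}}

```text
time: 5.82
tool_pos: [0.6387, 0.3462, 0.2185]
tool_rot: [-0.0, 0.976, 0.219, -0.001]
contact_force: [-0.5, -1.4, -0.6]
width: 0.002
grasp_force: 0.0
```

```bash
sed -i "s/def look(toplip,save=None,lowlip=180,zt=.155):/def look(toplip,save=None,lowlip=180,zt=.155,cam='top'):/;s/grab('top',save)/grab(cam,save)/" h.py
python3 - <<'E'
from h import *
look(-61,'a3.png'); look(-61,'s3.png',cam='scene'); print(r.observe()['tool_pos'])
E
```

```text
top (array([589.6, 212.1]), 119.2, (244.0, 155.6)) 1973 0.1624
low (array([489.7, 159.4]), 273.1, (292.9, 141.1)) 974
top (array([590.4, 211.8]), 119.6, (245.9, 157.3)) 2136 0.1623
low (array([816.2, 217.1]), 0.9, (766.1, 140.3)) 634
[0.63846214 0.34344108 0.21997973]
```

View pics/s3.png

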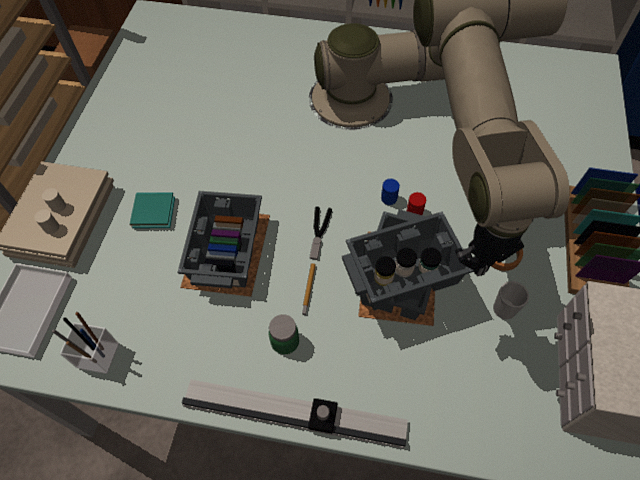

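Emit:
{"fn": "drive_tool", "kwargs": {
  "steps": [
    [0,0,-0.045,0],
    [0,0,-0.04,0.04],
    [-0.008,-0.003,0,0.04],
    [-0.008,-0.003,0,0.04],
    [-0.008,-0.002,0,0.04],
    [-0.009,-0.002,0,0.04],
    [-0.009,-0.002,0,0.04],
    [-0.009,-0.002,0,0.04]
  ]
}}

```text
time: 6.92
tool_pos: [0.5874, 0.3287, 0.1367]
tool_rot: [-0.0, 0.936, 0.351, 0.001]
contact_force: [0.4, 1.3, -0.3]
width: -0.0
grasp_force: 0.7
```

Emit:
{"fn": "drive_tool", "kwargs": {
  "steps": [
    [-0.009,-0.002,0,0.04],
    [-0.009,-0.003,0,0.04],
    [-0.008,-0.003,0,0.04],
    [-0.008,-0.004,0,0.04],
    [-0.008,-0.004,0,0.04],
    [-0.008,-0.004,0,0.04],
    [0,0,0,0]
  ]
}}

```text
time: 7.8
tool_pos: [0.5372, 0.3087, 0.1364]
tool_rot: [0.0, 0.888, 0.46, 0.0]
contact_force: [-1.1, 0.6, 0.7]
width: 0.001
grasp_force: 0.0
```

Run:
```python
from h import *
look(-40,'a4.png'); look(-40,'s4.png',cam='scene'); print(r.observe()['tool_pos'])
```

```text
top (array([557.1, 188.6]), 147.0, (243.8, 155.2)) 1833 0.1626
low (array([499.4, 213.6]), 41.6, (346.8, 193.7)) 547
top (array([558.3, 188.6]), 147.3, (247.0, 155.6)) 2006 0.1623
low (array([827.3, 150.6]), 347.4, (727.5, 161.9)) 762
[0.53784076 0.30935284 0.13600622]
```

Emit:
{"fn": "drive_tool", "kwargs": {
  "steps": [
    [-0.0075,-0.006,0,0.04],
    [-0.0075,-0.006,0,0.04],
    [-0.0075,-0.006,0,0.04],
    [-0.0075,-0.006,0,0.04],
    [0,0,0,0],
    [0.009,0.018,0,0],
    [0,0,0.045,0],
    [0,0,0.04,0]
  ]
}}

```text
time: 8.9
tool_pos: [0.5172, 0.3043, 0.2215]
tool_rot: [0.0, 0.848, 0.53, -0.0]
contact_force: [-0.4, -0.6, 0.1]
width: -0.004
grasp_force: 0.0
```

Emit:
{"fn": "drive_tool", "kwargs": {
  "steps": [
    [0.013,-0.045,0,0],
    [0.013,-0.045,0,0],
    [0.013,-0.045,0,0],
    [0.013,-0.045,0,0],
    [0.013,-0.045,0,0],
    [0.013,-0.045,0,0],
    [0,0,0,0]
  ]
}}

```text
time: 9.78
tool_pos: [0.5957, 0.0313, 0.22]
tool_rot: [0.0, 0.849, 0.528, -0.0]
contact_force: [-0.3, 0.2, -0.4]
width: -0.003
grasp_force: 0.0
```

Run:
```python
from h import *
look(-23,'a5.png'); look(-23,'s5.png',cam='scene'); print(r.observe()['tool_pos'],r.observe()['joint_pos'])
```

```text
top (array([553.1, 181.7]), 158.9, (244.1, 137.9)) 1071 0.1613
low (array([526.7, 156.4]), 76.6, (293.1, 245.4)) 624
top (array([550.4, 173.4]), 158.8, (248.7, 155.6)) 2108 0.1617
low (array([790.5, 158.8]), 347.4, (803.0, 161.9)) 1009
[0.59481533 0.03427853 0.22019314] [-1.41036272e-01  4.69482841e-01  1.18333299e+00  1.98216719e-04
  1.48912205e+00  3.12603764e-01]
```

View pics/s5.png

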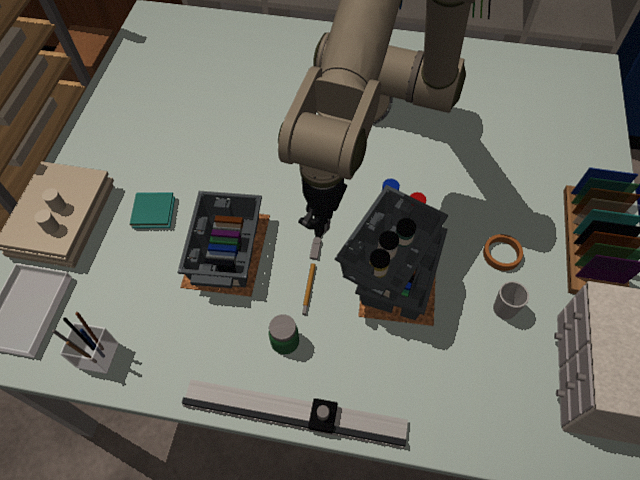

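Emit:
{"fn": "drive_tool", "kwargs": {
  "steps": [
    [0,0,-0.045,0.03],
    [0,0,-0.04,0.03],
    [0.005,0.012,0,0.03],
    [0.005,0.01,0,0.02],
    [0.004,0.006,0,0.02],
    [0.005,0.007,0,0.02],
    [0.005,0.007,0,0.02],
    [0.005,0.007,0,0.02]
  ]
}}

```text
time: 10.88
tool_pos: [0.6243, 0.0837, 0.1355]
tool_rot: [0.0, 0.793, 0.609, 0.0]
contact_force: [1.5, -1.1, -0.2]
width: -0.0
grasp_force: 0.4
```

Emit:
{"fn": "drive_tool", "kwargs": {
  "steps": [
    [0.004,0.005,0,0.02],
    [0.004,0.005,0,0.02],
    [0.003,0.005,0,0.02],
    [0,0,0,0]
  ]
}}

```text
time: 11.38
tool_pos: [0.6348, 0.0989, 0.1352]
tool_rot: [-0.0, 0.775, 0.632, 0.0]
contact_force: [-0.2, 0.4, -0.2]
width: -0.0
grasp_force: 0.0
```

Run:
```python
from h import *
look(-12,'a6.png'); look(-12,'s6.png',cam='scene'); print(r.observe()['tool_pos'],r.observe()['contact_force'])
```

```text
top (array([454.1, 242.4]), 82.7, (25.6, 8.6)) 34 0.1559
low (array([523.1, 142.8]), 79.5, (258.0, 232.8)) 599
top (array([647.2, 140.6]), 228.1, (112.8, 58.6)) 468 0.1598
low (array([817.5, 152.8]), 347.4, (747.7, 161.8)) 1442
[0.63458444 0.09855844 0.13529885] [ 0.25307874 -0.2261629   0.02241692]
```

Emit:
{"fn": "drive_tool", "kwargs": {
  "steps": [
    [-0.003,-0.02,0,0],
    [-0.003,-0.02,0.02,0],
    [-0.01,-0.02,0.05,0],
    [-0.05,-0.03,0.01,0],
    [-0.05,-0.03,0,0],
    [0,0,0,0]
  ]
}}

```text
time: 12.22
tool_pos: [0.5156, -0.0238, 0.2158]
tool_rot: [-0.0, 0.776, 0.631, -0.0]
contact_force: [1.2, 0.1, -0.2]
width: -0.0
grasp_force: 0.0
```

Run:
```python
from h import *
look(-12,'a7.png',zt=.143); look(-12,'s7.png',cam='scene',zt=.143); print(r.observe()['tool_pos'])
p,a,d=grab('scene'); C=cloud(p,d)
m=big(box(C,.143,.175,.4,.72,.08,.32)); Q=C[m]; t=np.radians(172)
R=np.array([[np.cos(t),np.sin(t)],[-np.sin(t),np.cos(t)]]); L=(Q[:,:2]-[.558,.203])@R.T
for n,s in(('+x',L[:,0]>.104),('lipend',(L[:,0]<-.104)&(L[:,0]>-.112)),('lip',L[:,0]<-.118),('+y',L[:,1]>.07),('-y',L[:,1]<-.07)): print(n,s.sum(),np.percentile(Q[s][:,2],[30,50,70]).round(4) if s.sum() else '')
im=cv2.cvtColor(a,cv2.COLOR_RGB2BGR)[150:340,320:520]; cv2.imwrite('pics/c7.png',cv2.resize(im,None,fx=3,fy=3))
```

```text
top (array([556.5, 200.3]), 171.0, (244.0, 155.2)) 2604 0.1525
low (array([426.1, 160.4]), 85.7, (261.1, 22.5)) 269
top (array([557.7, 199.9]), 171.1, (249.0, 153.5)) 2848 0.1524
low (array([911.7, 209.9]), 2.8, (570.9, 164.1)) 338
[ 0.51869927 -0.02267203  0.2158768 ]
+x 233 [0.1532 0.1563 0.1599]
lipend 324 [0.154  0.1569 0.1601]
lip 375 [0.1498 0.1525 0.1545]
+y 438 [0.1633 0.1646 0.1659]
-y 161 [0.1487 0.1495 0.1505]
```

View pics/c7.png

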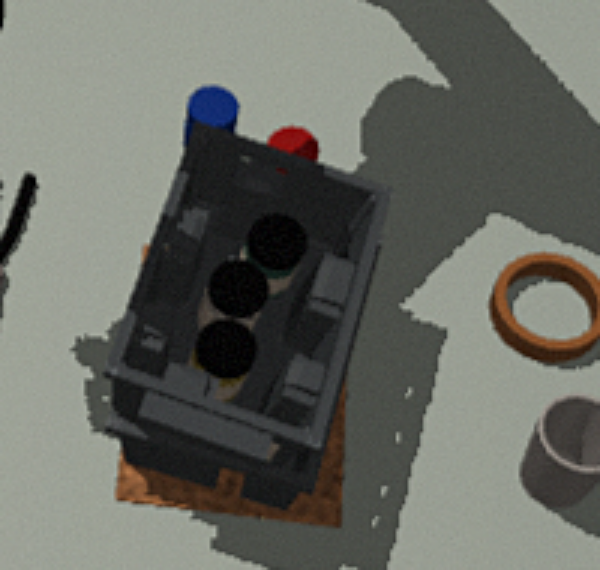

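Emit:
{"fn": "drive_tool", "kwargs": {
  "steps": [
    [0.011,0.055,0,0.05],
    [0.011,0.055,0,0],
    [0,0,-0.04,0],
    [0,0,-0.036,0],
    [0.001,0.01,0,0],
    [0,0.005,0,0],
    [0,0.003,0,0],
    [0,0,0,0]
  ]
}}

```text
time: 13.38
tool_pos: [0.5421, 0.1066, 0.1403]
tool_rot: [0.001, 0.759, 0.652, 0.001]
contact_force: [0.0, 1.0, -0.5]
width: 0.0
grasp_force: 0.0
```

Emit:
{"fn": "drive_tool", "kwargs": {
  "steps": [
    [0,0.002,0,0],
    [0,0.002,0,0],
    [0,0,0,0]
  ]
}}

```text
time: 13.75
tool_pos: [0.5417, 0.1104, 0.1394]
tool_rot: [0.0, 0.759, 0.651, 0.0]
contact_force: [-0.6, -0.5, 0.0]
width: -0.001
grasp_force: 0.0
```

```bash
cat >> h.py <<'E'
def level(save=None,c=(.558,.203),a=172):
    p,im,d=grab('scene',save); C=cloud(p,d)
    m=big(box(C,.135,.175,.4,.72,.08,.32)); Q=C[m]; t=np.radians(a)
    R=np.array([[np.cos(t),np.sin(t)],[-np.sin(t),np.cos(t)]]); L=(Q[:,:2]-c)@R.T
    print(pose(C,m,None,-8))
    for n,s in(('+x',L[:,0]>.104),('lip',L[:,0]<-.12),('+y',L[:,1]>.07),('-y',L[:,1]<-.07)): print(n,s.sum(),np.median(Q[s][:,2]).round(4) if s.sum() else '')
E
python3 - <<'E'
from h import *
level(); print(r.observe()['tool_pos'],r.observe()['contact_force'])
E
```

```text
(array([556.2, 194.9]), 171.1, (250.3, 164.1))
+x 240 0.156
lip 376 0.1518
+y 404 0.1641
-y 161 0.149
[0.54173488 0.11036507 0.13935631] [ 0.57877609 -0.56513775 -0.28980496]
```

Just short of contact; keep pushing in small steps.

Emit:
{"fn": "drive_tool", "kwargs": {
  "steps": [
    [0,0.002,0,0],
    [0,0.002,0,0],
    [0,0.001,0,0],
    [0,0,0,0]
  ]
}}

```text
time: 14.3
tool_pos: [0.542, 0.1149, 0.1395]
tool_rot: [0.001, 0.759, 0.651, -0.0]
contact_force: [1.1, -4.1, 1.6]
width: -0.0
grasp_force: 2.3
```

Emit:
{"fn": "drive_tool", "kwargs": {
  "steps": [
    [0,0.001,0,0],
    [0,0.001,0,0],
    [0,0,0,0]
  ]
}}

```text
time: 14.68
tool_pos: [0.5423, 0.1159, 0.1401]
tool_rot: [0.002, 0.759, 0.651, -0.0]
contact_force: [-0.3, -10.9, 4.8]
width: 0.002
grasp_force: 5.3
```

Run:
```python
from h import *
level(); print(r.observe()['tool_pos'],r.observe()['contact_force'])
```

```text
(array([556.8, 198.9]), 171.3, (250.1, 159.3))
+x 228 0.1559
lip 381 0.1518
+y 268 0.1658
-y 232 0.1489
[0.54230291 0.11591405 0.14001926] [ -0.55282871 -11.60689836   5.05108101]
```

Emit:
{"fn": "drive_tool", "kwargs": {
  "steps": [
    [0,-0.008,0,0],
    [0,-0.03,0.04,0],
    [-0.03,-0.05,0.04,0],
    [-0.03,-0.05,0,0],
    [-0.02,-0.05,0,0],
    [0,0,0,0]
  ]
}}

```text
time: 15.48
tool_pos: [0.4643, -0.067, 0.2147]
tool_rot: [-0.0, 0.76, 0.65, 0.0]
contact_force: [1.2, 0.1, 0.6]
width: 0.001
grasp_force: 0.0
```

Run:
```python
from h import *
p,a,d=grab('top','a8.png'); C=cloud(p,d)
p2,a2,d2=grab('scene','s8.png'); C2=cloud(p2,d2)
for n,c in(('top',C),('scene',C2)):
    m=big(box(c,.135,.175,.4,.72,.08,.32)); Q=c[m]*1000
    hull=cv2.convexHull(Q[:,:2].astype(np.float32))
    # rim points: near rect edges
    (cx,cy),a=rect(c,m)[0],np.radians(171.2)
    R=np.array([[np.cos(a),np.sin(a)],[-np.sin(a),np.cos(a)]]); L=(Q[:,:2]-[557,200])@R.T
    s=((abs(L[:,1])>70)&(abs(L[:,0])<112))|((L[:,0]>105))
    for sg in(1,-1):
        e=L[:,1]*sg>69; print(n,'side',sg,'z',np.percentile(Q[e,2],[20,50,80]).round(1),'yext',np.percentile(abs(L[e,1]),98).round(1))
    for nm,e in(('+x',(L[:,0]>104)),('-x rim',(L[:,0]<-103)&(L[:,0]>-113))):
        if e.sum()>10: print(n,nm,'z slope across y',np.polyfit(L[e,1],Q[e,2],1).round(3))
    # lower lip and rim
    lo=box(c,.068,.092,.40,.72,.09,.32); q=cv2.dilate(cv2.fillConvexPoly(np.zeros((480,640),np.uint8),cv2.convexHull(np.argwhere(m)[:,::-1].astype(np.int32)),1),np.ones((3,3)))
    lo=lo&(q==0); Lw=(c[lo][:,:2]*1000-[558,203])@np.array([[np.cos(np.radians(-8)),np.sin(np.radians(-8))],[-np.sin(np.radians(-8)),np.cos(np.radians(-8))]]).T
    l=Lw[Lw[:,0]<-116]; print(n,'low lip',len(l),l.min(0).round(1) if len(l) else'',l.max(0).round(1) if len(l) else'', 'all',len(Lw),np.percentile(Lw,[1,99],axis=0).round(1).tolist())
im=cv2.cvtColor(a,cv2.COLOR_RGB2BGR)[180:305,155:295]; im=np.clip(im*1.7,0,255).astype(np.uint8)
im2=cv2.cvtColor(a2,cv2.COLOR_RGB2BGR)[190:330,340:475]; im2=np.clip(im2*1.9,0,255).astype(np.uint8)
A=cv2.resize(im,(400,357),interpolation=cv2.INTER_CUBIC);B=cv2.resize(im2,(400,415),interpolation=cv2.INTER_CUBIC)
o=np.zeros((415,800,3),np.uint8);o[:357,:400]=A;o[:,400:]=B;cv2.imwrite('pics/c8.png',o)
```

```text
top side 1 z [162.2 164.7 166.4] yext 76.3
top side -1 z [147.7 149.2 150.7] yext 77.8
top +x z slope across y [1.08000e-01 1.57118e+02]
top -x rim z slope across y [1.07000e-01 1.56829e+02]
top low lip 271 [-133.9  -42.6] [-117.    48.1] all 343 [[-133.4, -76.4], [92.4, 46.6]]
scene side 1 z [163.4 164.8 166.5] yext 75.3
scene side -1 z [147.8 149.7 151.4] yext 77.6
scene +x z slope across y [1.06000e-01 1.56635e+02]
scene -x rim z slope across y [8.00000e-02 1.55531e+02]
scene low lip 0   all 304 [[87.2, -75.6], [113.6, 77.2]]Traceback (most recent call last):
  File "<stdin>", line 19, in <module>
cv2.error: OpenCV(4.12.0) /io/opencv/modules/imgproc/src/color.simd_helpers.hpp:94: error: (-2:Unspecified error) in function 'cv::impl::{anonymous}::CvtHelper<VScn, VDcn, VDepth, sizePolicy>::CvtHelper(cv::InputArray, cv::OutputArray, int) [with VScn = cv::impl::{anonymous}::Set<1>; VDcn = cv::impl::{anonymous}::Set<3, 4>; VDepth = cv::impl::{anonymous}::Set<0, 2, 5>; cv::impl::{anonymous}::SizePolicy sizePolicy = cv::impl::<unnamed>::NONE; cv::InputArray = const cv::_InputArray&; cv::OutputArray = const cv::_OutputArray&]'
> Unsupported depth of input image:
>     'VDepth::contains(depth)'
> where
>     'depth' is 6 (CV_64F)
```

Run:
```python
from h import *
a=cv2.imread('pics/a8.png'); a2=cv2.imread('pics/s8.png')
p,_,d=grab('top'); C=cloud(p,d)
k=((a.max(2)<35)&box(C,.12,.16,.44,.68,.1,.3)).astype(np.uint8)
n,l,s,_=cv2.connectedComponentsWithStats(k); t=np.radians(171.2)
R=np.array([[np.cos(t),np.sin(t)],[-np.sin(t),np.cos(t)]])
for i in range(1,n):
    if s[i,4]>60:
        c=np.median(C[l==i],0)*1000; print('jar',c.round(0),'local',(R@(c[:2]-[557,200])).round(0),s[i,4])
# inner far wall height profile: world points on own x in (-35,-5), own y -77..-20
L=(C[...,:2]*1000-[557,200])@R.T
for y in range(-76,-16,4):
    e=(abs(L[...,0]+20)<8)&(abs(L[...,1]-y)<2); z=C[e][:,2]; print(y,(np.median(z)*1000).round(0) if len(z) else None,end='; ')
A=np.clip(a[180:305,155:295]*1.7,0,255).astype(np.uint8);B=np.clip(a2[190:330,340:475]*1.9,0,255).astype(np.uint8)
A=cv2.resize(A,(400,357),interpolation=cv2.INTER_CUBIC);B=cv2.resize(B,(400,415),interpolation=cv2.INTER_CUBIC)
o=np.zeros((415,800,3),np.uint8);o[:357,:400]=A;o[:,400:]=B;cv2.imwrite('pics/c8.png',o)
```

```text
jar [605. 188. 139.] local [-49.   4.] 276
jar [555. 191. 140.] local [1. 9.] 279
jar [508. 214. 138.] local [51. -7.] 294
-76 148.0; -72 150.0; -68 144.0; -64 126.0; -60 108.0; -56 87.0; -52 76.0; -48 76.0; -44 76.0; -40 76.0; -36 77.0; -32 77.0; -28 77.0; -24 77.0; -20 79.0;
```

View pics/c8.png

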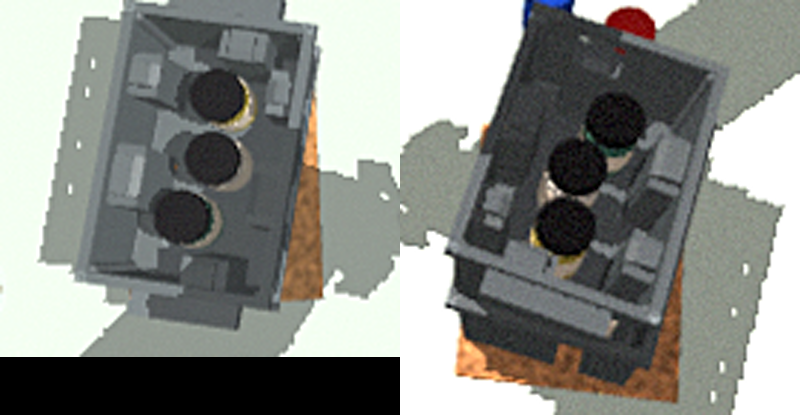

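Emit:
{"fn": "drive_tool", "kwargs": {
  "steps": [
    [0.02,0.0505,0,0],
    [0.02,0.0505,0,0],
    [0.02,0.0505,0,0],
    [0.02,0.0505,0,0],
    [0.02,0.0505,0,0],
    [0.018,0.0505,0,0.02],
    [0,0,0,0]
  ]
}}

```text
time: 16.5
tool_pos: [0.5828, 0.2431, 0.2134]
tool_rot: [-0.001, 0.75, 0.661, -0.0]
contact_force: [-0.4, 0.1, 0.2]
width: 0.001
grasp_force: 0.0
```

Emit:
{"fn": "drive_tool", "kwargs": {
  "steps": [
    [0,-0.002,-0.035,0],
    [0,0,-0.035,0],
    [0,0,-0.03,0],
    [0,0,-0.01,0],
    [0,0,0,0]
  ]
}}

```text
time: 17.12
tool_pos: [0.5831, 0.2364, 0.1048]
tool_rot: [-0.0, 0.752, 0.659, -0.0]
contact_force: [0.4, 0.1, 0.1]
width: -0.001
grasp_force: 0.0
```

Emit:
{"fn": "drive_tool", "kwargs": {
  "steps": [
    [0.001,0.004,0,0],
    [0,0.003,0,0],
    [0,0.002,0,0],
    [0,0.002,0,0],
    [0,0,0,0]
  ]
}}

```text
time: 17.75
tool_pos: [0.5843, 0.2467, 0.105]
tool_rot: [0.0, 0.752, 0.659, -0.0]
contact_force: [-1.3, -3.7, 3.6]
width: -0.001
grasp_force: 2.3
```

Emit:
{"fn": "drive_tool", "kwargs": {
  "steps": [
    [0,0.002,0,0],
    [0,0.001,0,0],
    [0,0,0,0]
  ]
}}

```text
time: 18.12
tool_pos: [0.5844, 0.2491, 0.1048]
tool_rot: [0.001, 0.752, 0.659, -0.001]
contact_force: [0.2, -7.6, 2.3]
width: 0.002
grasp_force: 3.8
```

Run:
```python
from h import *
level(); print(r.observe()['tool_pos'],r.observe()['contact_force'])
```

```text
(array([559.6, 205.1]), 171.8, (247.6, 153.6))
+x 55 0.1677
lip 392 0.1536
+y 158 0.1713
-y 221 0.1486
[0.58437644 0.24902679 0.10476378] [ 0.38908022 -7.83787019  2.61393923]
```

Emit:
{"fn": "drive_tool", "kwargs": {
  "steps": [
    [0,0.001,0,0],
    [0,0.001,0,0],
    [0,0.001,0,0],
    [0,0,0,0]
  ]
}}

```text
time: 18.68
tool_pos: [0.5843, 0.252, 0.1047]
tool_rot: [0.001, 0.752, 0.659, -0.001]
contact_force: [-0.5, -7.8, 2.0]
width: 0.004
grasp_force: 3.9
```

Run:
```python
from h import *
level(); print(r.observe()['tool_pos'],r.observe()['contact_force'])
p,a,d=grab('top'); C=cloud(p,d); lo=box(C,.068,.092,.40,.45,.14,.30); P=C[lo]*1000; print('lowlip',len(P),P.min(0),P.max(0),P.mean(0))
```

```text
(array([606.2, 205.9]), 172.1, (154.1, 150.4))
+x 0 
lip 388 0.1571
+y 0 
-y 337 0.1473
[0.58431767 0.25199856 0.10471051] [-0.45022521 -6.95318873  1.33437654]
lowlip 271 [420.38813446 143.83360013  71.40249359] [448.27373152 235.98670378  86.73625291] [435.17353452 197.16598222  80.17305142]
```

Emit:
{"fn": "drive_tool", "kwargs": {
  "steps": [
    [0,-0.004,0,0],
    [0,-0.004,0,0],
    [0,0,0,0]
  ]
}}

```text
time: 19.15
tool_pos: [0.5842, 0.2452, 0.1045]
tool_rot: [-0.0, 0.752, 0.659, 0.0]
contact_force: [-0.0, 0.0, 0.4]
width: -0.001
grasp_force: 0.0
```

```bash
cat >> h.py <<'E'
def rimfit(cam='scene'):
    """near/far long-edge rims: profile across own y at two stations"""
    p,im,d=grab(cam); C=cloud(p,d)*1000; t=np.radians(171.2)
    R=np.array([[np.cos(t),np.sin(t)],[-np.sin(t),np.cos(t)]]); L=(C[...,:2]-[558,204])@R.T
    for x in(-95,-75,75,95):
        o=[]
        for y in list(range(-86,-60,3))+list(range(62,90,3)):
            e=(abs(L[...,0]-x)<7)&(abs(L[...,1]-y)<1.6)&(C[...,2]>60)&(C[...,2]<190); o.append(int(np.percentile(C[e][:,2],80)) if e.sum()>1 else 0)
        print(cam,x,o[:9],'|',o[9:])
E
python3 - <<'E'
from h import *
rimfit(); rimfit('top'); print(r.observe()['tool_pos'],r.observe()['contact_force'])
E
```

```text
scene -95 [0, 0, 0, 148, 151, 152, 150, 149, 142] | [85, 118, 164, 165, 165, 166, 0, 0, 0, 0]
scene -75 [0, 0, 0, 151, 150, 152, 151, 146, 133] | [149, 147, 161, 164, 165, 166, 0, 0, 0, 0]
scene 75 [0, 0, 0, 0, 0, 0, 0, 0, 0] | [0, 0, 0, 163, 165, 166, 167, 0, 0, 0]
scene 95 [0, 0, 0, 0, 0, 0, 0, 0, 0] | [147, 144, 155, 158, 164, 166, 166, 0, 0, 0]
top -95 [0, 0, 0, 0, 0, 0, 0, 0, 0] | [129, 160, 164, 165, 163, 164, 0, 0, 0, 0]
top -75 [0, 0, 0, 0, 0, 0, 0, 0, 0] | [147, 148, 164, 165, 164, 165, 0, 0, 0, 0]
top 75 [0, 0, 0, 0, 0, 0, 0, 0, 0] | [87, 0, 0, 163, 164, 164, 165, 0, 0, 0]
top 95 [0, 0, 0, 0, 0, 0, 0, 0, 0] | [155, 0, 161, 164, 165, 165, 165, 162, 0, 0]
[0.58415669 0.2454422  0.10451346] [-0.05624122 -0.28986668  0.05229791]
```

Emit:
{"fn": "drive_tool", "kwargs": {
  "steps": [
    [0,0,0.05,0],
    [0,0,0.06,0],
    [0.001,0.006,0,0.17],
    [0.001,0.006,0,0.17],
    [0.001,0.006,0,0.17],
    [0.001,0.006,0,0.17],
    [0,0.003,0,0.17],
    [0,0,0,0.17]
  ]
}}

```text
time: 20.25
tool_pos: [0.5881, 0.2728, 0.2144]
tool_rot: [-0.0, 0.332, 0.943, 0.0]
contact_force: [-0.2, -0.9, -0.9]
width: 0.001
grasp_force: 0.0
```

Emit:
{"fn": "drive_tool", "kwargs": {
  "steps": [
    [0,0,0,0.17],
    [0,0,0,0.18],
    [0,0,0,0.18],
    [0,0,0,0],
    [0,0,0,0]
  ],
  "gripper": 55,
  "squeeze": 20
}}

```text
time: 20.88
tool_pos: [0.5882, 0.2723, 0.2146]
tool_rot: [-0.0, 0.078, 0.997, 0.0]
contact_force: [-0.1, -0.4, -0.3]
width: 0.549
grasp_force: 0.0
```

Run:
```python
from h import *
print(r.observe()); rimfit()
```

```text
{'time': 20.875, 'joint_pos': array([ 2.51270746e-01,  5.68160987e-01,  1.02476278e+00,  1.58968962e-04,
        1.54873094e+00, -1.16344911e+00]), 'qvel': array([-0.0022368 , -0.0007688 , -0.00019221, -0.00199686,  0.00147098,
       -0.01152235]), 'effort': array([ 2.41099019e-02, -5.52721703e+01, -2.38737452e+01,  3.07631890e-03,
        1.01318335e-04, -2.28160032e-02]), 'tool_pos': array([0.58818187, 0.27233561, 0.21458081]), 'tool_rot': array([-5.50604450e-05,  7.79608013e-02,  9.96956421e-01,  6.51604524e-05]), 'contact_force': array([-0.05211585, -0.42875975, -0.27603825]), 'wrist_torque': array([0.00717583, 0.02021577, 0.02848877]), 'grasp_force': 0.0, 'width': 0.5487461358556645}
scene -95 [0, 0, 0, 149, 150, 151, 150, 146, 0] | [86, 132, 165, 166, 164, 164, 0, 0, 0, 0]
scene -75 [0, 0, 0, 151, 151, 151, 150, 145, 136] | [148, 146, 157, 165, 166, 167, 0, 0, 0, 0]
scene 75 [0, 0, 0, 85, 0, 0, 0, 0, 0] | [0, 0, 0, 160, 165, 165, 165, 0, 0, 0]
scene 95 [0, 0, 0, 83, 0, 0, 0, 0, 0] | [151, 149, 149, 158, 166, 167, 165, 0, 0, 0]
```

Emit:
{"fn": "drive_tool", "kwargs": {
  "steps": [
    [0,0,-0.035,0],
    [0,0,-0.035,0],
    [0,0,-0.014,0],
    [0,0,0,0]
  ]
}}

```text
time: 21.42
tool_pos: [0.5882, 0.2722, 0.1305]
tool_rot: [-0.0, 0.077, 0.997, -0.0]
contact_force: [0.6, 0.1, 1.5]
width: 0.549
grasp_force: 0.0
```

Emit:
{"fn": "drive_tool", "kwargs": {
  "steps": [
    [0,0,0,0],
    [0,0,0,0],
    [0,0,0,0],
    [0,0,0,0]
  ],
  "gripper": 0,
  "squeeze": 20
}}

```text
time: 21.92
tool_pos: [0.5885, 0.271, 0.132]
tool_rot: [0.001, 0.077, 0.997, -0.001]
contact_force: [-2.5, -5.8, 4.4]
width: 0.137
grasp_force: 18.9
```

Emit:
{"fn": "drive_tool", "kwargs": {
  "steps": [
    [0,0,0.002,0],
    [0,0,0.002,0],
    [0,0,0.002,0],
    [0,0,0,0]
  ]
}}

```text
time: 22.42
tool_pos: [0.5883, 0.2724, 0.137]
tool_rot: [0.0, 0.076, 0.997, 0.0]
contact_force: [-0.5, 0.1, -0.3]
width: 0.116
grasp_force: 20.7
```

Run:
```python
from h import *
rimfit();o=r.observe();print(o['tool_pos'],o['contact_force'],o['wrist_torque'])
```

```text
scene -95 [0, 0, 0, 153, 154, 155, 153, 144, 107] | [103, 143, 153, 153, 154, 155, 0, 0, 0, 0]
scene -75 [0, 0, 0, 154, 155, 156, 154, 136, 137] | [135, 135, 152, 155, 154, 154, 0, 0, 0, 0]
scene 75 [0, 0, 0, 0, 0, 0, 0, 0, 0] | [106, 131, 153, 154, 153, 153, 0, 0, 0, 0]
scene 95 [0, 0, 0, 0, 0, 0, 0, 0, 0] | [136, 146, 153, 155, 154, 155, 0, 0, 0, 0]
[0.58830054 0.27243738 0.13686374] [0.7277329  0.62049684 0.09267447] [-0.13673178 -0.01402967 -0.03564727]
```

Both long rims now read about 154 mm: it has dropped in. Release and retreat, then check.

Emit:
{"fn": "drive_tool", "kwargs": {
  "steps": [
    [0,0,0,0],
    [0,0,0,0],
    [0,0,0,0],
    [0,0,0.03,0],
    [0,0,0.05,0],
    [-0.03,-0.04,0.01,0],
    [-0.04,-0.05,0,0],
    [-0.04,-0.05,0,0]
  ],
  "gripper": 50
}}

```text
time: 23.48
tool_pos: [0.4788, 0.1334, 0.2268]
tool_rot: [0.0, 0.076, 0.997, -0.0]
contact_force: [0.9, -1.1, -0.3]
width: 0.499
grasp_force: 0.0
```

Emit:
{"fn": "drive_tool", "kwargs": {
  "steps": [
    [-0.03,-0.055,0,0],
    [-0.02,-0.055,0,0],
    [-0.01,-0.055,0,0],
    [0,-0.055,0,0],
    [0,-0.03,0,0],
    [0,0,0,0]
  ]
}}

```text
time: 24.22
tool_pos: [0.4202, -0.1169, 0.2266]
tool_rot: [0.0, 0.078, 0.997, -0.0]
contact_force: [0.5, 0.0, 0.3]
width: 0.501
grasp_force: 0.0
```

Run:
```python
from h import *
rimfit(); level('s9.png'); look(-8,'a9.png',zt=.143)
p,a,d=grab('top'); C=cloud(p,d)
for n,y0,y1 in(('a-side',.12,.30),): 
    P=C[box(C,.068,.092,.40,.445,y0,y1)]*1000; print('lowlip',len(P),np.percentile(P,[1,50,99],axis=0).round(1).tolist())
k=((a.max(2)<35)&box(C,.115,.16,.44,.68,.1,.3)).astype(np.uint8); n,l,s,_=cv2.connectedComponentsWithStats(k)
for i in range(1,n):
    if s[i,4]>60: print('jar',(np.median(C[l==i],0)*1000).round(0),s[i,4])
a2=cv2.imread('pics/s9.png')
A=np.clip(cv2.imread('pics/a9.png')[180:305,155:295]*1.7,0,255).astype(np.uint8);B=np.clip(a2[190:330,340:475]*1.9,0,255).astype(np.uint8)
o=np.zeros((415,800,3),np.uint8);o[:357,:400]=cv2.resize(A,(400,357));o[:,400:]=cv2.resize(B,(400,415));cv2.imwrite('pics/c9.png',o)
```

```text
scene -95 [0, 0, 0, 153, 154, 154, 152, 116, 120] | [106, 151, 152, 154, 154, 153, 0, 0, 0, 0]
scene -75 [0, 0, 0, 155, 155, 155, 151, 135, 134] | [131, 136, 154, 155, 155, 155, 0, 0, 0, 0]
scene 75 [0, 0, 0, 155, 154, 156, 154, 128, 105] | [105, 134, 153, 154, 155, 155, 0, 0, 0, 0]
scene 95 [0, 0, 0, 153, 154, 155, 153, 147, 136] | [137, 148, 151, 154, 155, 154, 0, 0, 0, 0]
(array([557.2, 204.4]), 171.4, (249.9, 154.1))
+x 300 0.1526
lip 346 0.1487
+y 243 0.1534
-y 366 0.1536
top (array([556.4, 204.7]), 171.2, (244.4, 155.4)) 2315 0.1517
low (array([492.5, 105.4]), 324.9, (284.3, 216.7)) 396
lowlip 308 [[420.6, 145.0, 74.3], [434.6, 216.9, 79.4], [444.0, 265.9, 85.6]]
jar [603. 194. 135.] 271
jar [554. 196. 135.] 270
jar [508. 218. 136.] 283
```

View pics/c9.png

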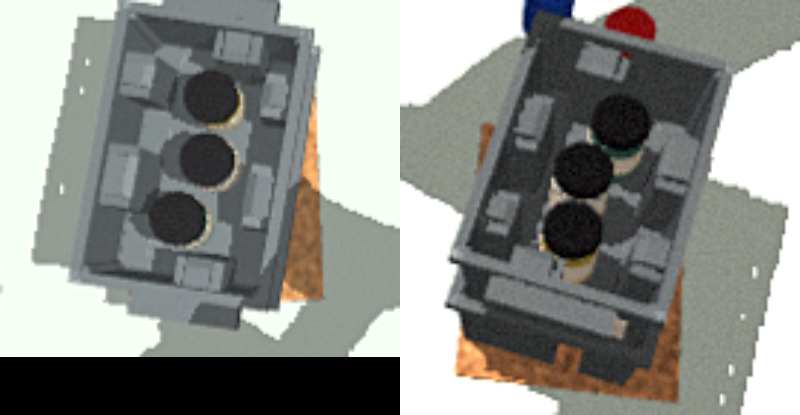

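The picture shows the tote seated and level, with its rim at about 153 mm on all four sides. Its lip is at the far end (240,5) and the lower tote's lip at the near end (190,310). All three jars are standing. Handing in.

```bash
python3 -c "
from plant import r
print(r.hand_in())"
```

```text
the job is handed in; nothing more can be done
None
```

The jar tote was turned about 86° and handed in seated level, lips at opposite ends and all three jars standing; at the end it jammed on the seat ribs, so I gripped its long wall lightly and raised that side about 6 mm, rather than only pushing, to drop it in.

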